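# Wind the dovetail vice open and hold the pillow block up level

### The arm

A 6-joint arm with a two-finger parallel gripper is mounted at the origin on a cart in front of the work surface, level with it; the furniture and walls round the work are solid. World frame = base frame: x ahead of the robot, y to its left, z up, the work surface at z = 0. Lengths are in m, angles in degrees, forces in N, time in s.
With the tool pointing down it reaches from about 0.4 to 0.825 m from the base axis. Payload 7 kg.
Tool frame: the origin (TCP) lies at the very end of the fingers, on their centre line; the grasp point (between the pads) lies 19 mm behind it (ctrl.tcp_to_grasp is the distance from the TCP to the grasp point, in m); z points along the fingers, x is the direction in which the jaws open and shut, and the axes are right-handed (so a half turn about z gives the same grasp; the last joint's range is limited). The gripper opens to 88 mm and grips with 3 to 60 N. Pads are 19 mm wide; open, the fingers measure 130 mm over their backs; the gripper's body (78 mm by 193 mm) begins 47 mm behind the grasp point.
Start: joints at [-55.628, 20.546, 0.682, 0, -70.136, -16.507], TCP at [0.207, -0.642, 0.227] pointing down, gripper open.
Joint ranges: [-176.03, 176.03], [-82.01, 121.73], [-58.28, 71.71], [-173.87, 95.51], [-174.79, -0.11], [-173.66, 173.66]. Speed limits (degrees/s): [136.94, 136.94, 172.46, 180, 180, 180].

### API

Orientations are given as [roll, pitch, yaw] about the fixed x, y, z axes, in that order (R = Rz(yaw) Ry(pitch) Rx(roll)).
In Python, from plant import sensors, vision, ticket, ctrl gives the robot as it stands. The module is installed in compiled form; this text tells all that it offers.
- The arm moves only by the tool drive_tool, never from a script. Its argument "moves" is a list of rows, each a list of 6 numbers: the shift along the tool's x, y, z in units of 0.15 m (1.0 is 0.15 m), then the turn, a rotation vector about the tool's x, y, z in units of 60 degrees (1.0 is 60 degrees). In form: [[dx, dy, dz, rx, ry, rz], ...]. A call has 1 to 8 rows; each row is the pose to reach, as a shift and turn from the pose measured when the call began, along the tool's axes at that moment; what a row does not reach only later rows make up. A row lasts 1/10 s, in which the tool goes at most 50 mm and 8.59 degrees, less where a joint would pass 70% of its speed; a pose out of reach is approached as far as the arm can. A call with a number of a shift or a turn outside -1 to 1 is refused whole. A call with a gripper value outside its range is refused whole. "fingers" is the opening, from -1 (shut) to 1 (fully open), set as the call begins (left out, the last holds). The fingers move at their own pace and stop on an object; the grip force is fixed at half the most. Time passes only in rows, so rows that repeat a pose let the fingers close. It gives the time, the measured TCP pose, the force and the opening at its end, in the units of the state.
- sensors.get_obs(): the state, without advancing time (a new reading comes with each control period).
- vision.snapshot(name): name is "scene" or "side" or "wrist"; returns a dict with "pixels" (384x512x3 uint8, red, green, blue), "fx", "fy", "cx", "cy" (pixels), "R" (3x3) and "t" (3): a world point X has camera coordinates R X + t. Camera axes: x right, y down, z forward; pixel columns grow to the right and rows downward; lengths in m; the calibration is good to about 2 mm. A picture is of the moment at which its call begins. There is no depth.
- ticket.close_job(): hands the job in, once; it reports no verdict.
The state is a dict: "clock": time; "joint_pos": joint angles; "qvel": joint speeds; "tau": joint torques, N m; "tool_pos": TCP position; "orientation": TCP orientation; "force": force on the tool from outside, world axes, zero at the start; "moment": the same for the moment, N m; "opening": finger opening in m.
Only numpy, scipy, OpenCV 4.12 (cv2) and the standard library are available. Lean on these libraries where they do the work, as an engineer would, in place of code of your own. Each camera call takes 0.05 s, during which the arm holds its last target.

### The job

Wind the black handwheel of the vice one full turn anticlockwise as seen from the robot, hand over hand from above, until its red mark is back where it started and the two jaws have let go of the dovetail foot. Then grip the aluminium pillow block across its body at its balance point, lift it straight up out of the vice and finish while still holding it level and still about ten centimetres above its seat, so that foot and seat can be inspected. Leave the other tools and blocks on the bench where they lie.

Things in the scene. Friction and masses are not known exactly. Their poses are not given: they have to be found in the camera images.
- vice: Self-centring vice bolted to the bench, base 176 x 116 mm. Origin: centre of its underside, on the bench. x runs from the handwheel (-x side, facing the robot) to the back, z up; yaw within 0.3 rad. Two jaws along y, each 74 mm long, outer ends 52 mm from the middle in x, flat tops 82 mm up; they overhang the work's foot by 3 mm. Bed 148 mm long in x, top at 66 mm.
- vice_seat (a point): Centre of the top of the seat between the jaws, on which the foot rests: 76 mm above the vice's origin; axes as the vice.
- handwheel (a joint): Wheel angle, rad. 0: jaws nipped, cannot go lower; starts at 0 to 0.5. Grows as it opens, anticlockwise for the robot: the top of the rim moves to the vice's +y (left). One turn (6.28) draws each jaw back 6 mm; the work can rise from about 3.5 on, with 3 mm to spare each side after one turn. Friction 0.12 N m (3 to 5 N at the rim), stays where left, stop at 12.5.
- wheel_hub (a point): Centre of the upright black three-spoke handwheel, at (-125, 0, 60) mm in the vice's frame; its axis is the vice's x. 100 mm across; round rim 12 mm thick, centre line at 44 mm radius; red mark on the rim, no crank handle. From above, fingers can pinch the top of the rim front to back (60 mm free on both sides), carry it 0.7 rad either side of the top and go back; pads may pivot on it.
- pillow_block: The work: aluminium, 34 mm wide (x), 150 long (y), 0.5 to 0.75 kg. Origin: middle of the underside of its dovetail foot; z up, y along the jaws. Foot 6.5 mm high, 30 wide below, 24 at the neck; above it a bar with vertical sides from 6.5 to 46.5 mm; from y = 28.5 to 74.5 mm a rounded boss with a steel bush, top at 71.5, makes this end heavy. It starts up to 12 mm off centre along the jaws.
- balance (a point): Balance point of the pillow block, at (0, 12, 32) mm in its frame: at its centre of mass, beside the boss, a good place to grip the two vertical sides (34 mm apart along x).
- cube: Bystander: bright steel block 50 x 62 x 34 mm lying right of the vice; origin at the centre of its underside.
- step_block_a: Bystander: stepped clamping block 30 x 67 x 55 mm at the back left; origin at the centre of its underside.
- packer_a: Bystander: small dark steel packer 20 x 45 x 18 mm on the left; origin at the centre of its underside.
- parallel_b: Bystander: bright ground steel parallel 18 x 280 x 24 mm lying on the right behind the vice; origin at the centre of its underside.
- nut_big: Bystander: hexagon nut 36 x 41 x 29 mm on the right; origin at the centre of its underside.
- file: Bystander: flat file 310 mm long with an orange-brown wooden handle, 29 mm thick, lying on the left; origin at the centre of its underside.
Mind the look-alikes: they are no part of the job. Several things have the shape of the pillow_block; the one meant has the colours described above.

How it is judged (in metres and radians):
On the way, in this order (a step that is already met when the one before it is completed fails the run):
1. the handwheel is wound open by about a turn while the pillow block still sits on its seat (value of joint handwheel above 5.5 rad and z of pillow_block in the frame of vice_seat below 0.006 m and horizontal distance between pillow_block and vice_seat below 0.03 m), for 0.1 s.
2. the pillow block is lifted clear of the vice and held by the fingers (z of pillow_block in the frame of vice_seat above 0.03 m and contact force between pillow_block and vice below 0.1 N and contact force between the fingers and pillow_block above 3 N), for 0.2 s.
At the end, for the whole second after the job is handed in: The handwheel reads 5.5 to 7.7 rad; the fingers hold the pillow block 70 to 140 mm above the seat, within 50 mm sideways of it, tilted under 4 degrees and turned under 15 degrees from the jaws, at rest (under 20 mm/s, 0.1 rad/s), not touching the vice. The program finishes while holding it (z of pillow_block in the frame of vice_seat between 0.07 and 0.14 m and horizontal distance between pillow_block and vice_seat below 0.05 m and angle between pillow_block's own z axis and vertical below 0.07 rad and angle between the y axis of pillow_block and the y axis of vice, either way round below 0.26 rad and linear speed of pillow_block below 0.02 m/s and angular speed of pillow_block below 0.1 rad/s and contact force between the fingers and pillow_block above 3 N and contact force between pillow_block and vice below 0.1 N and value of joint handwheel between 5.5 and 7.7 rad); the arm keeps its last pose, push and grip.
It fails at once if the pillow block is dragged up while the jaws still hold its foot (value of joint handwheel below 5 rad and z of pillow_block in the frame of vice_seat above 0.006 m).
It fails at once if a bystander is moved by more than 20 mm (distance of any of cube, step_block_a, packer_a, file, parallel_b, nut_big from where it was at the start of the episode above 0.02 m).
It also fails if it takes over 70 s, if anything falls off the work surface, if the arm or the gripper's body presses on something with over 40 N, if the wrist force passes 120 N, or if a joint passes its speed limit or range.

## Working session

There is one attempt and no reset: what is moved stays moved. The work goes in short steps, Python scripts to look and compute and a tool call to move; the robot and the scene stay as the last step left them, time stands still between calls to the robot, and variables do not carry over. Pictures are saved under pics/ and viewed, and the job is handed in when it is done.

Besides the shell and the picture viewer there is one more tool, called after "Emit:" as a command line: name --pt "numbers of a row" for each row, then --argument value for the rest. drive_tool: Moves the arm, as the interface text tells. Shifts and turns lie within -1 to 1; 1 stands for 0.15 m of shift or 60 degrees of turn. Its arguments: {"type":"object","properties":{"moves":{"type":"array"},"fingers":{"type":"number"}},"required":["moves"]}

```bash
mkdir -p pics; cat > h.py <<'E'
import numpy as np, cv2
from plant import sensors, vision, ticket, ctrl
def snap(n,f):
    s=vision.snapshot(n); cv2.imwrite('pics/'+f+'.png',s['pixels'][:,:,::-1])
    import pickle; pickle.dump(s,open('pics/'+f+'.pkl','wb')); return s
def load(f):
    import pickle; return pickle.load(open('pics/'+f+'.pkl','rb'))
def crop(f,x0,y0,x1,y1,k):
    im=cv2.imread('pics/'+f+'.png')[y0:y1,x0:x1]
    cv2.imwrite('pics/'+f+'_c%d_%d.png'%(x0,y0),cv2.resize(im,None,fx=k,fy=k,interpolation=cv2.INTER_CUBIC))
def ray(s,u,v):
    R=np.array(s['R']);t=np.array(s['t']);d=R.T@np.array([(u-s['cx'])/s['fx'],(v-s['cy'])/s['fy'],1.]);return -R.T@t,d
def atz(s,u,v,z):
    o,d=ray(s,u,v);return o+d*(z-o[2])/d[2]
def proj(s,X):
    c=np.array(s['R'])@np.array(X)+np.array(s['t']);return np.array([s['fx']*c[0]/c[2]+s['cx'],s['fy']*c[1]/c[2]+s['cy']])
E
python3 - <<'E'
from h import *
for n in ['scene','side','wrist']:
    s=snap(n,n+'0'); print(n,s['fx'],s['cx'],s['cy'],-np.array(s['R']).T@np.array(s['t']),np.array(s['R'])[2])
print(sensors.get_obs(),ctrl.tcp_to_grasp)
E
```

```text
scene 469.90942889745884 260.7633334746417 195.67156474705877 [0.05279678 0.62740367 1.10330487] [ 0.37540047 -0.52893083 -0.76112197]
side 354.63781347799124 260.5653345167572 187.0407914895188 [ 0.49325834 -0.92424189  0.6224055 ] [ 0.04897908  0.8413839  -0.53821388]
wrist 269.71951596965783 252.85744093452047 194.700934463728 [ 0.13307455 -0.66607772  0.38398896] [ 0.27180854  0.08853998 -0.95826969]
{'clock': 0.15, 'joint_pos': array([-5.56278735e+01,  2.05832816e+01,  6.48241139e-01, -1.18675941e-02,
       -7.01357742e+01, -1.65071497e+01]), 'qvel': array([ 0.04823296, -0.13598904,  0.14189814,  0.0577576 , -0.04846051,
        0.04693542]), 'tau': array([-7.55010733e-04, -5.83276212e+01,  2.93288738e+01,  7.00113550e+00,
        8.75633239e-03, -1.09336381e-04]), 'tool_pos': array([ 0.20693705, -0.64213937,  0.22585058]), 'orientation': array([-1.79990576e+02, -7.10663162e-02,  1.07860932e+02]), 'force': array([-0.83088866,  0.25683332,  0.17274135]), 'moment': array([-0.00686926, -0.00842839, -0.03522732]), 'opening': 0.08740592188931261} 0.0188
```

View pics/scene0.png

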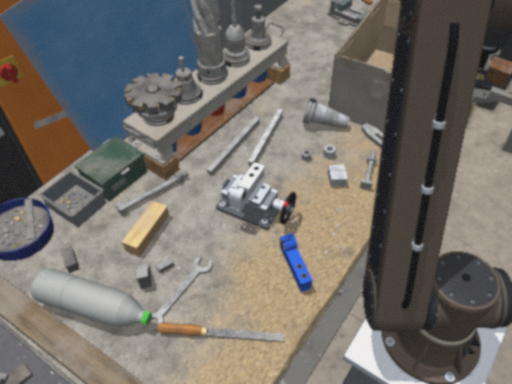

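View pics/side0.png

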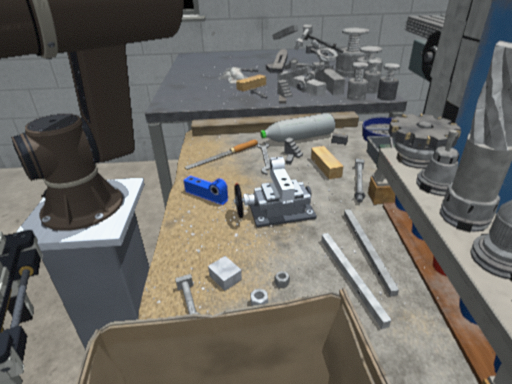

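View pics/wrist0.png

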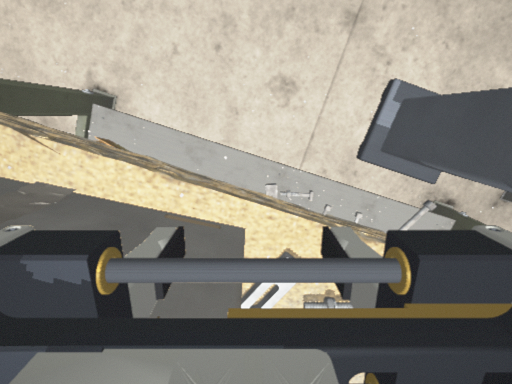

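The work is held in the vice (scene ~(250,190), side ~(278,180)). The blue part (scene (296,262), side (205,189)) has the same shape but the wrong colour. I'll enlarge to confirm.

```bash
python3 - <<'E'
from h import *
crop('scene0',205,150,315,240,7)
crop('side0',220,140,330,235,7)
E
```

```text
(no output)
```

View pics/scene0_c205_150.png

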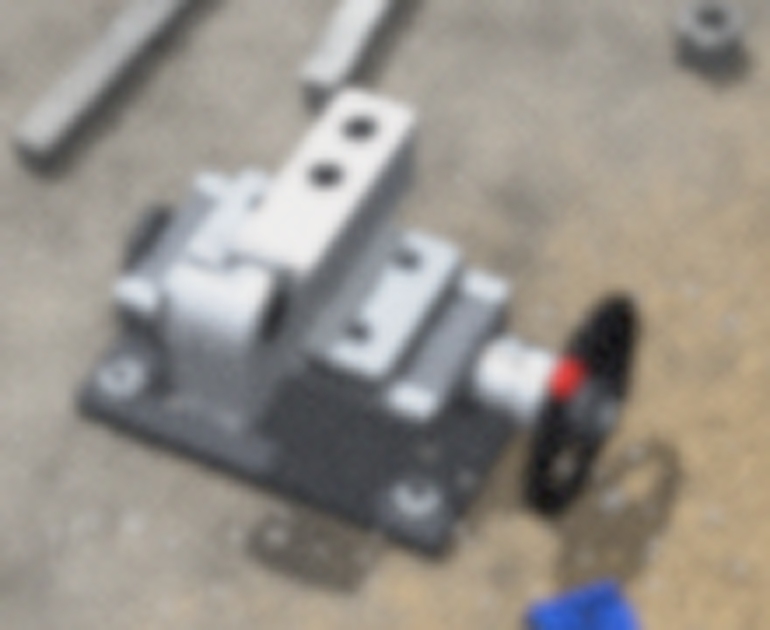

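View pics/side0_c220_140.png

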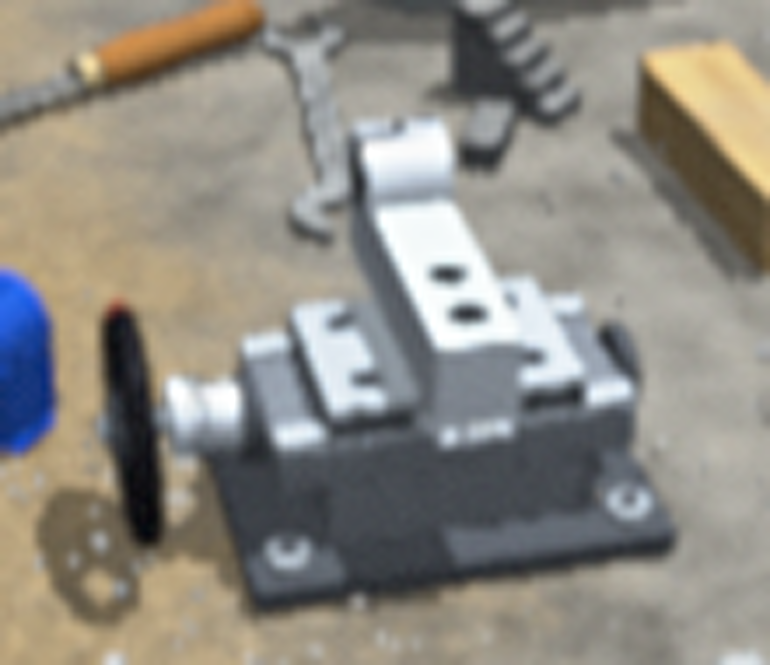

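```bash
cat > fit.py <<'E'
from h import *
from scipy.optimize import least_squares
a=load('scene0');b=load('side0')
P=[(a,(80,405),(88,58,0),0),(a,(440,557),(-88,58,0),0),(a,(412,103),(-17,-75,122.5),1),(a,(343,90),(17,-75,122.5),1),
(a,(375,378),(-52,37,82),0),(a,(458,240),(-52,-37,82),0),(a,(582,403),(-125,0,60),0),
(b,(675,545),(88,-58,0),0),(b,(258,608),(-88,-58,0),0),(b,(432,350),(-17,-75,122.5),1),(b,(520,335),(17,-75,122.5),1),(b,(132,425),(-125,0,60),0),
(b,(292,310),(-52,37,82),0),(b,(345,420),(-52,-37,82),0)]
def W(p,q,w):
    c,s=np.cos(p[2]),np.sin(p[2]); x,y,z=q[0]/1e3,q[1]/1e3+(p[3] if w else 0),q[2]/1e3
    return np.array([p[0]+c*x-s*y,p[1]+s*x+c*y,z])
def pix(s,u): return np.array(u)/7+((205,150) if s is a else (220,140))
def res(p): return np.concatenate([proj(s,W(p,q,w))-pix(s,u) for s,u,q,w in P])
r=least_squares(res,[.55,0,0,0],loss='soft_l1')
print(r.x);print(res(r.x).reshape(-1,2).round(1))
print('hub',W(r.x,(-125,0,60),0),'bal',W(r.x,(0,12,108),1))
E
python3 fit.py
```

```text
[ 0.60257398 -0.08993341  0.13535783  0.01042429]
[[-1.2  0.5]
 [-0.4 -0.2]
 [ 0.5  0.3]
 [-0.  -1.6]
 [ 0.8 -1.8]
 [ 0.5  0.4]
 [-0.  -0.6]
 [ 0.5  1. ]
 [-0.6  1. ]
 [ 0.6 -1.4]
 [ 0.7 -0.9]
 [-0.2 -0.5]
 [-0.4 -0.9]
 [-2.3 -2.5]]
hub [ 0.47871734 -0.10680151  0.06      ] bal [ 0.59954794 -0.06771423  0.108     ]
```

```bash
cat > mv.py <<'E'
from h import *
from scipy.spatial.transform import Rotation as Ro
import json,os
V=json.load(open('vice.json')) if os.path.exists('vice.json') else [0.6026,-0.0899,0.1354]
def vw(q):
    c,s=np.cos(V[2]),np.sin(V[2]);return np.array([V[0]+c*q[0]-s*q[1],V[1]+s*q[0]+c*q[1],q[2]])
def row(q,tilt=0):
    "q: TCP target in vice frame m; tilt deg about vice x"
    o=sensors.get_obs(); R0=Ro.from_euler('xyz',o['orientation'],degrees=True)
    Rt=Ro.from_euler('z',V[2])*Ro.from_euler('x',tilt,degrees=True)*Ro.from_euler('xyz',[180,0,180],degrees=True)
    d=R0.inv().apply(vw(q)-o['tool_pos'])/0.15; r=(R0.inv()*Rt).as_rotvec(degrees=True)/60
    print(np.round(np.r_[d,r],3).tolist())
def here():
    o=sensors.get_obs();c,s=np.cos(V[2]),np.sin(V[2]);d=o['tool_pos']-np.array([V[0],V[1],0])
    print('t',o['clock'],'vice',np.round([c*d[0]+s*d[1],-s*d[0]+c*d[1],d[2]],4),'rpy',np.round(o['orientation'],1),'F',np.round(o['force'],1),'op',round(o['opening'],4))
E
python3 -c "
from mv import *
here();row((-.125,-.03,.2))"
```

```text
t 0.15 vice [-0.4666 -0.4938  0.2259] rpy [-1.800e+02 -1.000e-01  1.079e+02] F [-0.8  0.3  0.2] op 0.0874
[2.644, 2.784, 0.175, 0.001, -0.001, -1.332]
```

Emit:
drive_tool --pt "0.25 0.27 0 0 0 -0.14" --pt "0.5 0.53 0 0 0 -0.28" --pt "0.75 0.8 0 0 0 -0.42" --pt "0.95 1 0 0 0 -0.56" --pt "0.95 1 0 0 0 -0.66" --fingers 0.3

```text
clock: 0.65
tool_pos: [0.3076, -0.4568, 0.2263]
orientation: [179.9, -0.0, 148.0]
force: [-0.4, -1.2, 0.3]
opening: 0.0582
```

```bash
python3 -c "
from mv import *
here();row((-.125,-.03,.2))"
```

```text
t 0.65 vice [-0.3419 -0.3237  0.2263] rpy [179.9  -0.  148. ] F [-0.4 -1.2  0.3] op 0.0582
[0.142, 2.429, 0.179, 0.002, 0.0, -0.663]
```

Emit:
drive_tool --pt "0 0.3 0 0 0 -0.14" --pt "0 0.6 0 0 0 -0.28" --pt "0 0.8 0 0 0 -0.42" --pt "0.05 1 0 0 0 -0.56" --pt "0.05 1 0 0 0 -0.66" --pt "0.05 1 0 0 0 -0.66"

```text
clock: 1.25
tool_pos: [0.3811, -0.3248, 0.2267]
orientation: [179.9, 0.1, -172.2]
force: [-0.0, 0.6, -1.4]
opening: 0.0567
```

```bash
python3 -c "
from mv import *
here();row((-.125,-.03,.2))"
```

```text
t 1.25 vice [-0.2512 -0.2028  0.2267] rpy [ 1.799e+02  1.000e-01 -1.722e+02] F [-0.   0.6 -1.4] op 0.0567
[-0.841, 1.152, 0.18, 0.001, 0.001, 0.0]
```

Emit:
drive_tool --pt "-0.22 0.25 0 0 0 0" --pt "-0.44 0.5 0 0 0 0" --pt "-0.66 0.75 0 0 0 0" --pt "-0.84 0.9 0 0 0 0" --pt "-0.84 0.96 0 0 0 0" --pt "-0.84 0.96 0 0 0 0" --fingers 0.1

```text
clock: 1.85
tool_pos: [0.4865, -0.1644, 0.2266]
orientation: [179.9, -0.0, -172.3]
force: [-0.4, -0.1, 0.3]
opening: 0.048
```

```bash
python3 -c "
from mv import *
here();row((-.125,-.03,.2))
for n in ['wrist','side','scene']: snap(n,n+'1')
crop('side1',200,110,330,235,6);crop('scene1',205,100,325,240,5)"
```

```text
t 1.85 vice [-0.1251 -0.0581  0.2266] rpy [ 179.9   -0.  -172.3] F [-0.4 -0.1  0.3] op 0.048
[-0.001, 0.187, 0.178, 0.002, -0.0, -0.001]
```

View pics/wrist1.png

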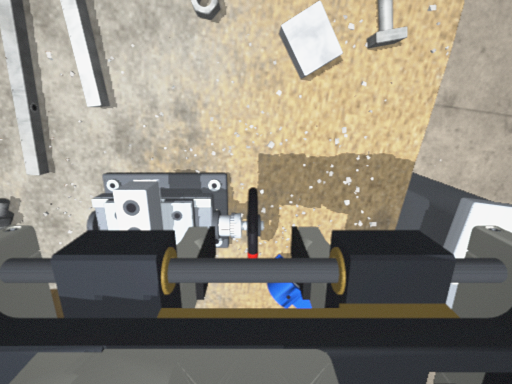

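View pics/side1_c200_110.png

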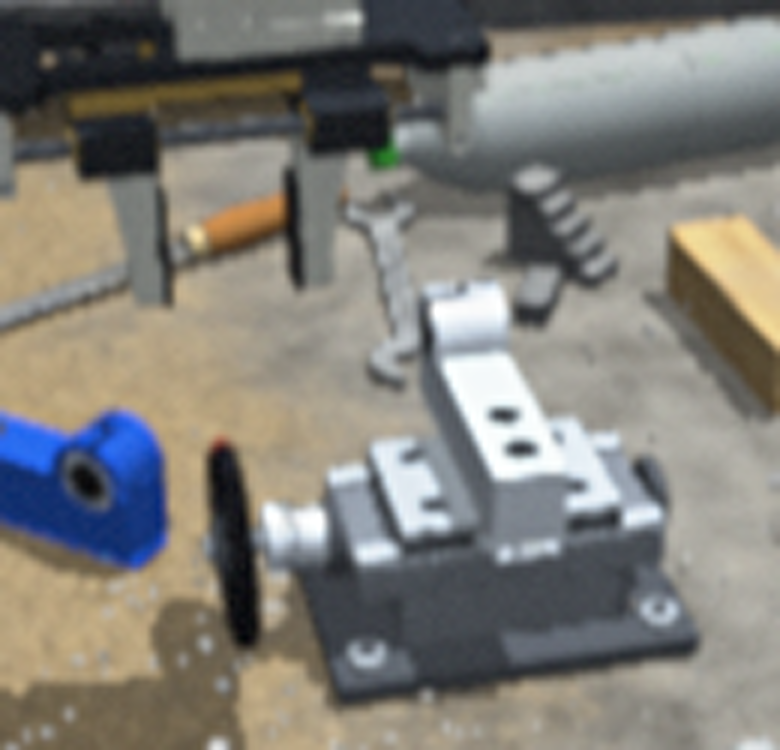

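View pics/scene1_c205_100.png

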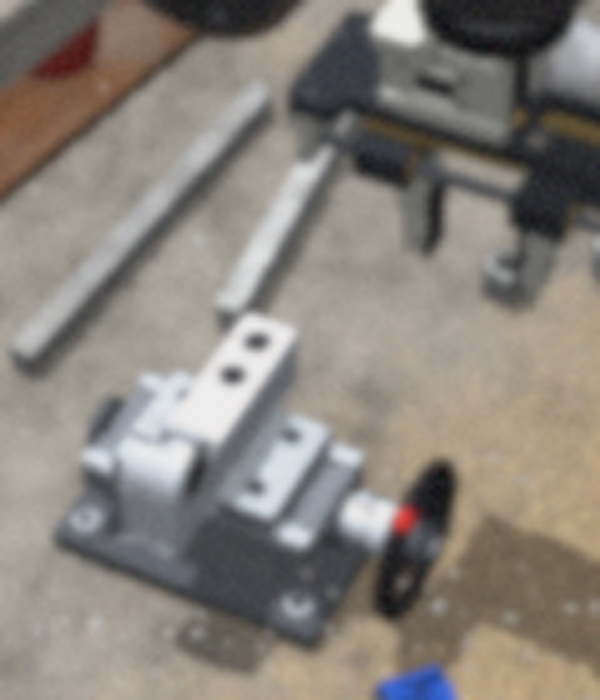

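```bash
python3 -c "
from mv import *
def iv(X):
    c,s=np.cos(V[2]),np.sin(V[2]);d=X-np.array([V[0],V[1],0]);return np.round([c*d[0]+s*d[1],-s*d[0]+c*d[1],d[2]],3)
a=load('scene0');b=load('side0')
for z in (0,.04,.07): print(z,[iv(atz(a,*p,z)) for p in [(282,236),(297,234)]],[iv(atz(b,*p,z)) for p in [(227,190),(221,203)]])
# wheel circle check in wrist & red mark
w=load('wrist1'); 
for th in (-.7,-.3,0,.3): print(th,proj(w,vw((-.125,-.044*0-.05*np.sin(th)*-1,.06+.05*np.cos(th)))))
for th in np.arange(-.5,1.6,.1):
    X=vw((-.125,.05*np.sin(th),.06+.05*np.cos(th))); print(round(th,1),proj(a,X),proj(b,X))
print('obs scene',205+568/7,150+377/7,'side',220+117/7,140+305/7)
"
```

```text
0 [array([-0.136,  0.06 ,  0.   ]), array([-0.171,  0.035,  0.   ])] [array([-0.143,  0.153,  0.   ]), array([-0.17 ,  0.084,  0.   ])]
0.04 [array([-0.147,  0.087,  0.04 ]), array([-0.181,  0.062,  0.04 ])] [array([-0.148,  0.091,  0.04 ]), array([-0.173,  0.027,  0.04 ])]
0.07 [array([-0.156,  0.106,  0.07 ]), array([-0.189,  0.082,  0.07 ])] [array([-0.151,  0.044,  0.07 ]), array([-0.176, -0.016,  0.07 ])]
-0.7 [252.58990297 209.75058658]
-0.3 [252.61261806 227.42928432]
0 [252.63638248 240.40820033]
0.3 [252.66244853 251.27441762]
-0.5 [292.20240701 191.18087316] [239.16620527 191.64893415]
-0.4 [291.56936242 191.75720374] [238.8620719  190.07177255]
-0.3 [290.89692462 192.49194733] [238.55766232 188.60895892]
-0.2 [290.19187974 193.37874247] [238.25638176 187.27578481]
-0.1 [289.46150354 194.4093837 ] [237.96153263 186.08565759]
-0.0 [288.71348124 195.5738711 ] [237.67627008 185.04997282]
0.1 [287.95581621 196.86049292] [237.40356312 184.17803262]
0.2 [287.196729   198.25594153] [237.14616174 183.47700825]
0.3 [286.44454842 199.74546195] [236.90657041 182.9519438 ]
0.4 [285.70759697 201.31303132] [236.68702795 182.60579656]
0.5 [284.99407312 202.94156608] [236.48949354 182.43950894]
0.6 [284.31193335 204.61315287] [236.31563858 182.45210646]
0.7 [283.66877657 206.30929813] [236.16684373 182.64081574]
0.8 [283.07173407 208.01119057] [236.04420048 183.00119721]
0.9 [282.52736763 209.69997017] [235.94851666 183.52728678]
1.0 [282.04157824 211.35699716] [235.88032496 184.21174211]
1.1 [281.61952765 212.96411449] [235.83989391 185.04598903]
1.2 [281.26557431 214.50389742] [235.82724051 186.02036475]
1.3 [280.9832249  215.95988488] [235.84214391 187.12425526]
1.4 [280.77510209 217.31678743] [235.8841597  188.34622479]
1.5 [280.64292852 218.56066824] [235.95263414 189.67413618]
obs scene 286.1428571428571 203.85714285714286 side 236.71428571428572 183.57142857142856
```

Wheel is centred between the fingers (wrist u≈252), and the mark stands at about +0.5 rad from the top. Next: down over the rim at −0.65 rad.

Emit:
drive_tool --pt "0 0.1 0.25 0 0 0" --pt "0 0.21 0.5 0 0 0" --pt "0 0.21 0.75 0 0 0" --pt "0 0.21 0.95 0 0 0" --pt "0 0.21 1 0 0 0" --pt "0 0.21 1 0 0 0" --pt "0 0.21 1 0 0 0" --fingers -0.1

```text
clock: 2.7
tool_pos: [0.4827, -0.1351, 0.0784]
orientation: [179.9, 0.1, -172.4]
force: [0.8, -1.1, 1.1]
opening: 0.0397
```

```bash
python3 -c "
from mv import *
here();row((-.125,-.0266,.076))
for n in ['wrist','side']: snap(n,n+'2')
crop('side2',200,110,330,235,6)"
```

```text
t 2.7 vice [-0.1249 -0.0286  0.0784] rpy [ 1.799e+02  1.000e-01 -1.724e+02] F [ 0.8 -1.1  1.1] op 0.0397
[0.001, 0.013, 0.016, 0.001, 0.002, -0.003]
```

View pics/wrist2.png

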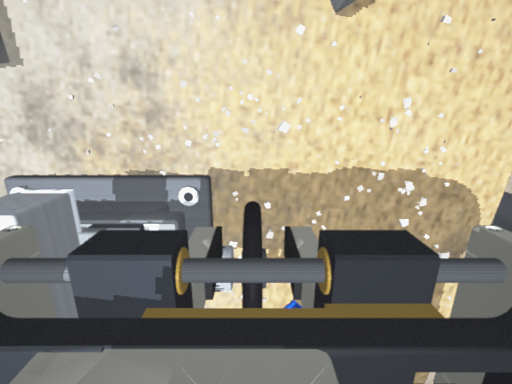

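View pics/side2_c200_110.png

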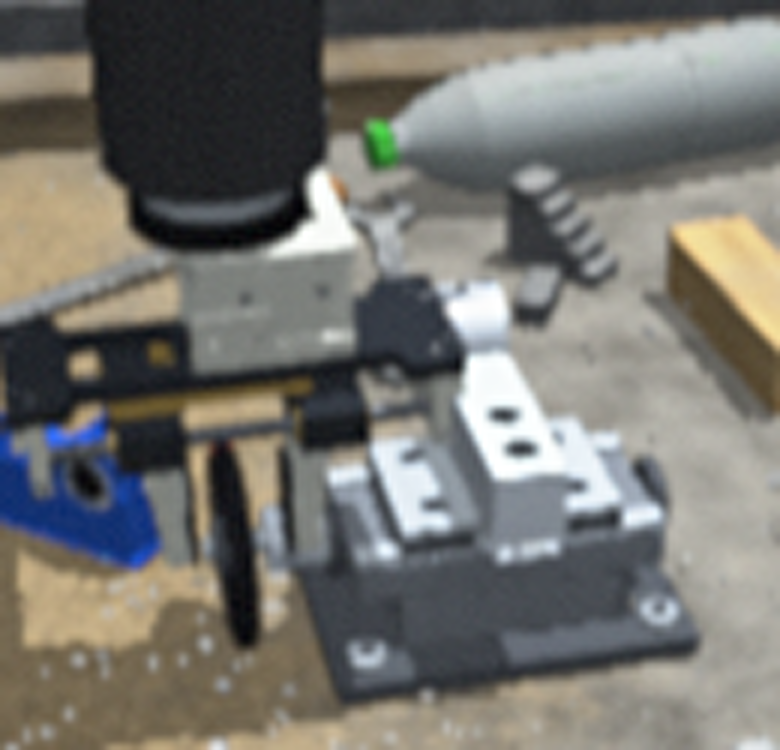

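Fingers straddle the rim, centred. Closing.

Emit:
drive_tool --pt "0 0.01 0.015 0 0 0" --pt "0 0.01 0.015 0 0 0" --pt "0 0.01 0.015 0 0 0" --pt "0 0.01 0.015 0 0 0" --fingers -1

```text
clock: 3.2
tool_pos: [0.4828, -0.1332, 0.0766]
orientation: [179.9, 0.2, -172.4]
force: [1.1, -0.5, 1.1]
opening: 0.0126
```

Closed on the 12 mm rim. First stroke.

Emit:
drive_tool --pt "0 0.04 -0.025 0 0 0" --pt "0 0.084 -0.044 0 0 0" --pt "0 0.13 -0.056 0 0 0" --pt "0 0.178 -0.06 0 0 0" --pt "0 0.225 -0.056 0 0 0" --pt "0 0.271 -0.044 0 0 0" --pt "0 0.315 -0.025 0 0 0" --pt "0 0.355 0 0 0 0"

```text
clock: 4.0
tool_pos: [0.4761, -0.0809, 0.0783]
orientation: [-180.0, 0.3, -172.3]
force: [-4.5, -4.6, 13.3]
opening: 0.011
```

```bash
python3 -c "
from mv import *
here()
for n in ['wrist','side','scene']: snap(n,n+'3')
crop('scene3',205,100,325,240,5);crop('side3',200,110,330,235,6)"
```

```text
t 4.0 vice [-0.1242  0.026   0.0783] rpy [-180.     0.3 -172.3] F [-4.5 -4.6 13.3] op 0.011
```

View pics/scene3_c205_100.png

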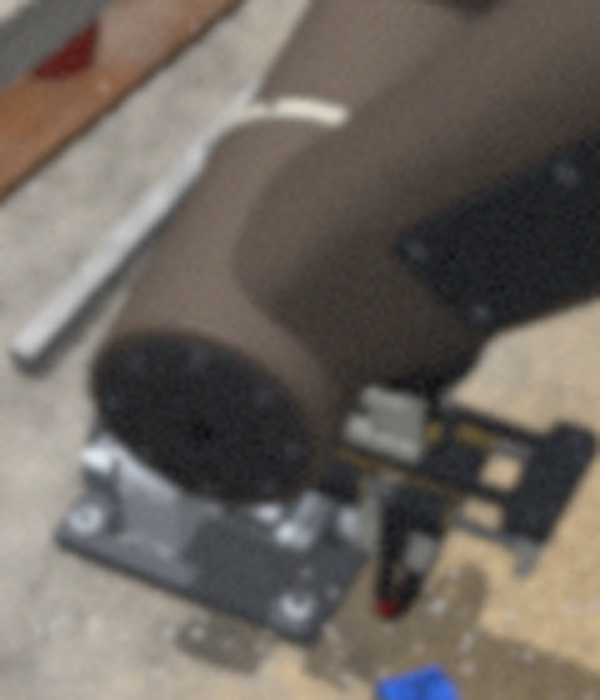

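View pics/side3_c200_110.png

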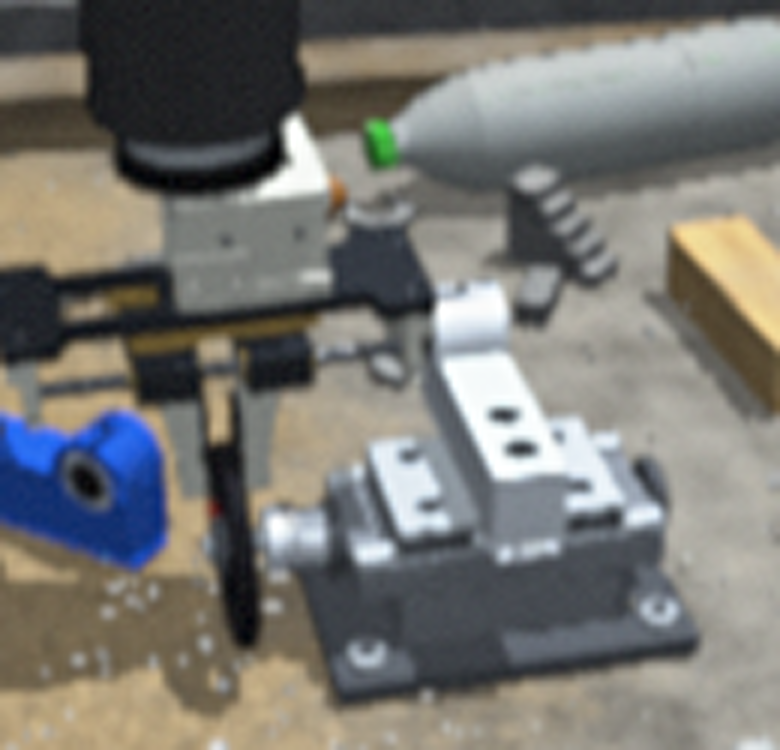

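Mark moved to (282.6, 221) in scene, about 1.75 rad: the wheel followed (~1.25 rad). Opening and going back along the arc.

Emit:
drive_tool --pt "0 0 0 0 0 0" --pt "0 0 0 0 0 0" --pt "0 -0.09 -0.04 0 0 0" --pt "0 -0.17 -0.05 0 0 0" --pt "0 -0.25 -0.04 0 0 0" --pt "0 -0.32 0 0 0 0" --pt "0.005 -0.355 0.015 0 0 0" --pt "0.005 -0.355 0.015 0 0 0" --fingers -0.2

```text
clock: 4.95
tool_pos: [0.4816, -0.134, 0.0744]
orientation: [180.0, 0.1, -172.4]
force: [0.4, -0.2, 0.0]
opening: 0.0351
```

Emit:
drive_tool --pt "0 0 0 0 0 0" --pt "0 0 0 0 0 0" --pt "0 0 0 0 0 0" --pt "0 0 0 0 0 0" --fingers -1

```text
clock: 5.35
tool_pos: [0.483, -0.1334, 0.0748]
orientation: [180.0, 0.3, -172.4]
force: [5.2, 1.7, -1.9]
opening: 0.0112
```

```bash
python3 -c "
from mv import *
here()
for n in ['wrist','side','scene']: snap(n,n+'4')
crop('scene4',205,100,325,240,5);crop('side4',200,110,330,235,6)"
```

```text
t 5.35 vice [-0.1243 -0.0269  0.0748] rpy [ 180.     0.3 -172.4] F [ 5.2  1.7 -1.9] op 0.0112
```

View pics/scene4_c205_100.png

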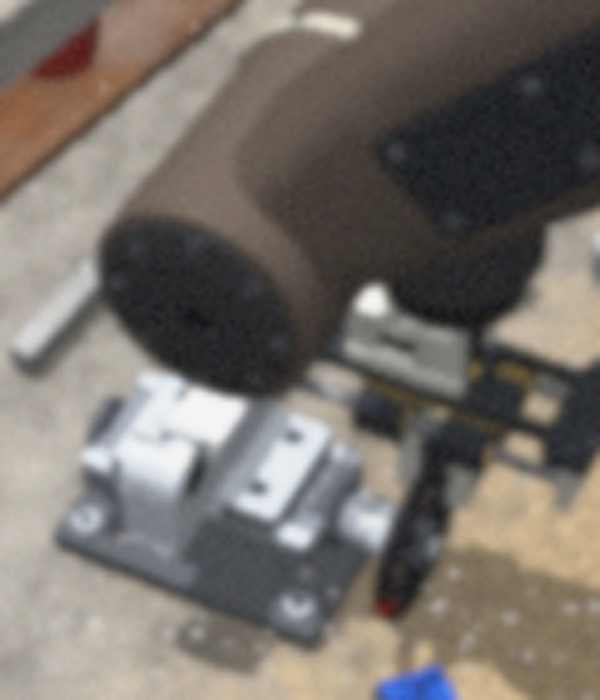

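Mark still at the same place. Second stroke, then back and close.

Emit:
drive_tool --pt "0 0.04 -0.025 0 0 0" --pt "0 0.084 -0.044 0 0 0" --pt "0 0.13 -0.056 0 0 0" --pt "0 0.178 -0.06 0 0 0" --pt "0 0.225 -0.056 0 0 0" --pt "0 0.271 -0.044 0 0 0" --pt "0 0.315 -0.025 0 0 0" --pt "0 0.355 0 0 0 0"

```text
clock: 6.3
tool_pos: [0.4761, -0.0812, 0.0765]
orientation: [-180.0, 0.3, -172.3]
force: [-3.4, -3.7, 11.6]
opening: 0.0112
```

Emit:
drive_tool --pt "0 0 0 0 0 0" --pt "0 0 0 0 0 0" --pt "0 -0.09 -0.04 0 0 0" --pt "0 -0.17 -0.05 0 0 0" --pt "0 -0.25 -0.04 0 0 0" --pt "0 -0.32 0 0 0 0" --pt "0.005 -0.35 0.01 0 0 0" --pt "0.005 -0.35 0.01 0 0 0" --fingers -0.2

```text
clock: 7.1
tool_pos: [0.4817, -0.1342, 0.0741]
orientation: [-180.0, 0.2, -172.4]
force: [0.5, -0.5, 0.7]
opening: 0.0354
```

Emit:
drive_tool --pt "0 0 0 0 0 0" --pt "0 0 0 0 0 0" --pt "0 0 0 0 0 0" --pt "0 0 0 0 0 0" --fingers -1

```text
clock: 7.5
tool_pos: [0.4831, -0.1336, 0.0745]
orientation: [-180.0, 0.4, -172.3]
force: [5.0, 0.1, -1.8]
opening: 0.0115
```

```bash
python3 -c "
from mv import *
here()
for n in ['wrist','side','scene']: snap(n,n+'5')
crop('scene5',205,100,325,240,5);crop('side5',200,110,330,235,6)"
```

```text
t 7.5 vice [-0.1243 -0.0271  0.0745] rpy [-180.     0.4 -172.3] F [ 5.   0.1 -1.8] op 0.0115
```

View pics/scene5_c205_100.png

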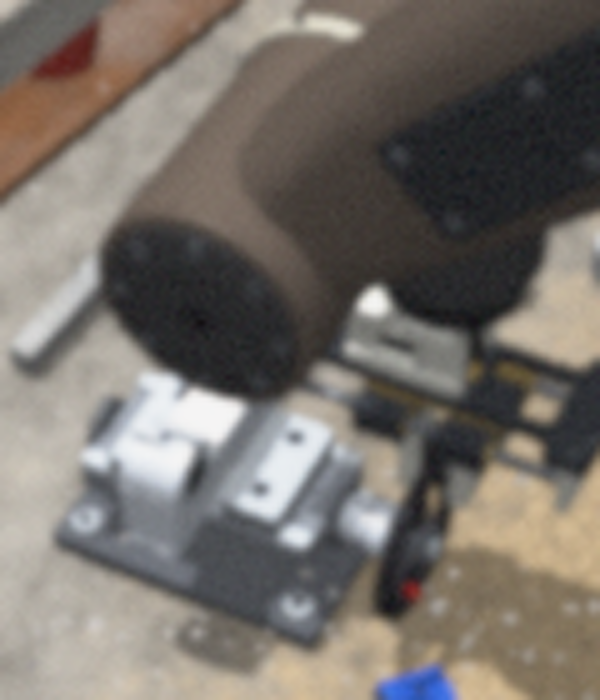

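View pics/side5_c200_110.png

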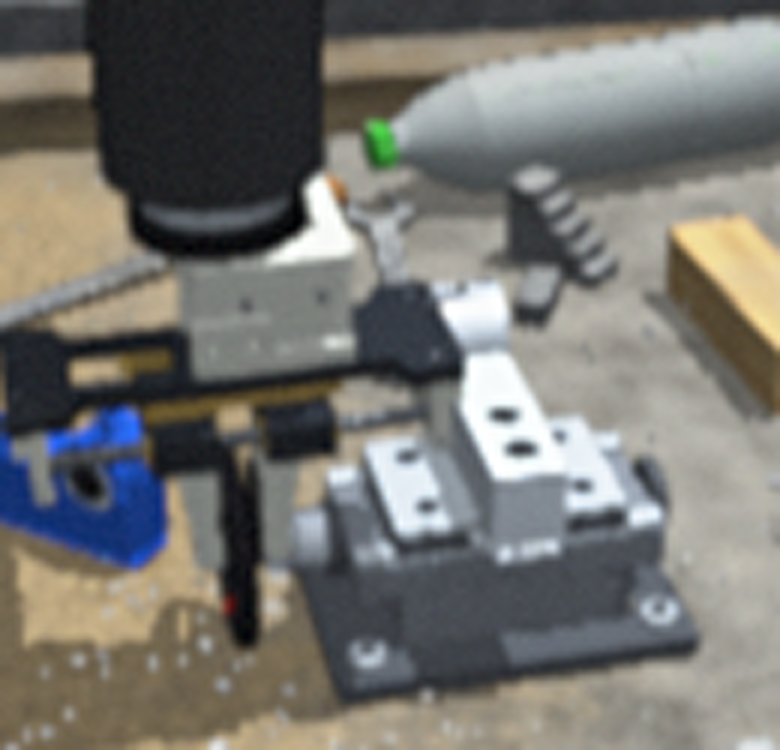

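Mark now at scene (287.6, 218), near the bottom (~3.0 rad), and the jaws are visibly backing off. Strokes 3 and 4.

Emit:
drive_tool --pt "0 0.04 -0.025 0 0 0" --pt "0 0.084 -0.044 0 0 0" --pt "0 0.13 -0.056 0 0 0" --pt "0 0.178 -0.06 0 0 0" --pt "0 0.225 -0.056 0 0 0" --pt "0 0.271 -0.044 0 0 0" --pt "0 0.315 -0.025 0 0 0" --pt "0 0.355 0 0 0 0"

```text
clock: 8.45
tool_pos: [0.4762, -0.0813, 0.0763]
orientation: [-179.9, 0.4, -172.3]
force: [-3.1, -3.2, 14.3]
opening: 0.0111
```

Emit:
drive_tool --pt "0 0 0 0 0 0" --pt "0 0 0 0 0 0" --pt "0 -0.09 -0.04 0 0 0" --pt "0 -0.17 -0.05 0 0 0" --pt "0 -0.25 -0.04 0 0 0" --pt "0 -0.32 0 0 0 0" --pt "0.003 -0.35 0.005 0 0 0" --pt "0.003 -0.35 0.005 0 0 0" --fingers -0.2

```text
clock: 9.25
tool_pos: [0.4822, -0.1342, 0.0748]
orientation: [-179.9, 0.3, -172.4]
force: [-0.5, -0.4, 0.2]
opening: 0.0348
```

Emit:
drive_tool --pt "0 0 0 0 0 0" --pt "0 0 0 0 0 0" --pt "0 0 0 0 0 0" --pt "0 0 0 0 0 0" --fingers -1

```text
clock: 9.65
tool_pos: [0.4831, -0.1337, 0.0751]
orientation: [-179.9, 0.4, -172.3]
force: [3.4, 0.1, -0.8]
opening: 0.0112
```

Emit:
drive_tool --pt "0 0.04 -0.025 0 0 0" --pt "0 0.084 -0.044 0 0 0" --pt "0 0.13 -0.056 0 0 0" --pt "0 0.178 -0.06 0 0 0" --pt "0 0.225 -0.056 0 0 0" --pt "0 0.271 -0.044 0 0 0" --pt "0 0.315 -0.025 0 0 0" --pt "0 0.355 0 0 0 0"

```text
clock: 10.45
tool_pos: [0.4762, -0.0813, 0.0768]
orientation: [-179.8, 0.5, -172.3]
force: [-3.9, -4.0, 14.2]
opening: 0.0111
```

Emit:
drive_tool --pt "0 0 0 0 0 0" --pt "0 0 0 0 0 0" --pt "0 -0.09 -0.04 0 0 0" --pt "0 -0.17 -0.05 0 0 0" --pt "0 -0.25 -0.04 0 0 0" --pt "0 -0.32 0 0 0 0" --pt "0.003 -0.35 0.005 0 0 0" --pt "0.003 -0.35 0.005 0 0 0" --fingers -0.2

```text
clock: 11.25
tool_pos: [0.4822, -0.1342, 0.0754]
orientation: [-179.8, 0.4, -172.4]
force: [-0.1, 0.1, -0.3]
opening: 0.035
```

```bash
python3 -c "
from mv import *
here()
for n in ['wrist','side','scene']: snap(n,n+'6')
crop('scene6',205,100,325,240,5);crop('side6',200,110,330,235,6)"
```

```text
t 11.25 vice [-0.1253 -0.0277  0.0754] rpy [-179.8    0.4 -172.4] F [-0.1  0.1 -0.3] op 0.035
```

View pics/scene6_c205_100.png

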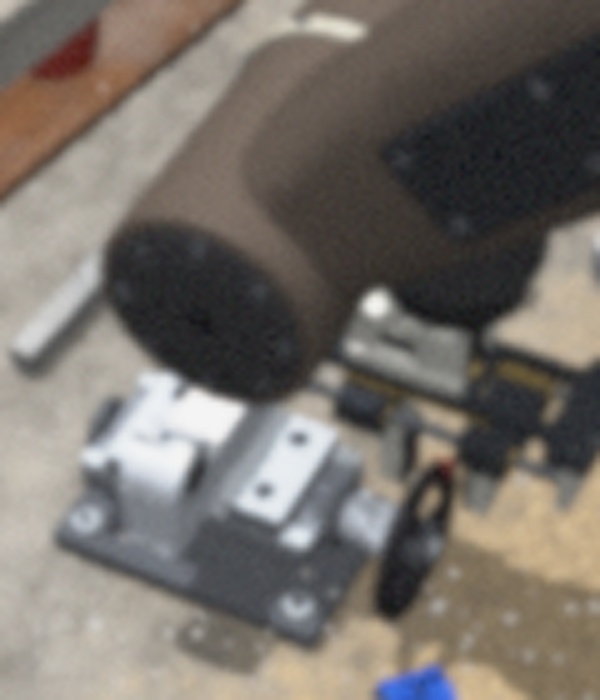

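View pics/side6_c200_110.png

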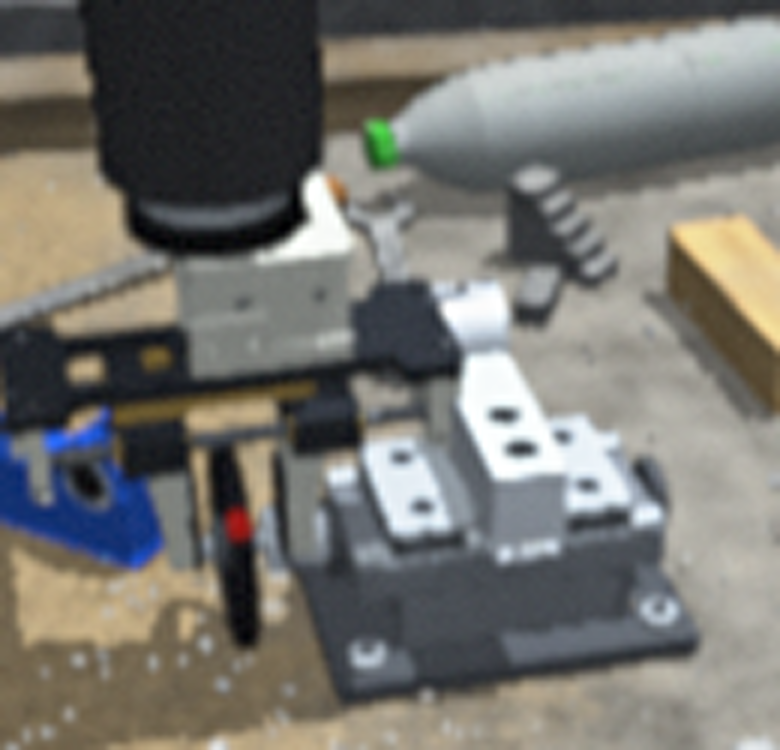

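View pics/wrist6.png

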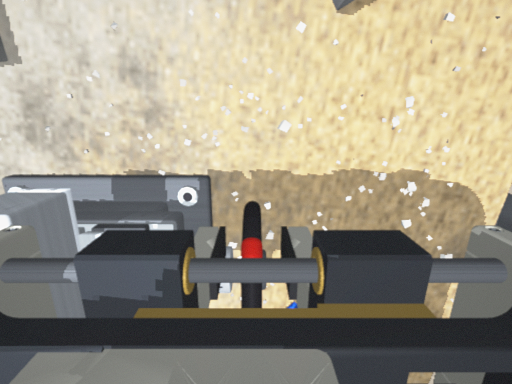

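Mark at scene (294, 193), side (239.6, 197): about −0.75 rad from the top, so one more stroke brings it back to +0.5.

Emit:
drive_tool --pt "0 0 0 0 0 0" --pt "0 0 0 0 0 0" --pt "0 0 0 0 0 0" --pt "0 0 0 0 0 0" --fingers -1

```text
clock: 11.8
tool_pos: [0.4831, -0.1331, 0.0762]
orientation: [-179.8, 0.5, -172.3]
force: [0.7, 1.1, -0.0]
opening: 0.0113
```

Emit:
drive_tool --pt "0 0.04 -0.025 0 0 0" --pt "0 0.084 -0.044 0 0 0" --pt "0 0.13 -0.056 0 0 0" --pt "0 0.178 -0.06 0 0 0" --pt "0 0.225 -0.056 0 0 0" --pt "0 0.271 -0.044 0 0 0" --pt "0 0.315 -0.025 0 0 0" --pt "0 0.355 0 0 0 0"

```text
clock: 12.6
tool_pos: [0.4761, -0.0808, 0.0776]
orientation: [-179.7, 0.6, -172.2]
force: [-3.5, -3.9, 12.5]
opening: 0.0111
```

Emit:
drive_tool --pt "0 0 0 0 0 0" --pt "0 0 0 0 0 0" --pt "0 0 -0.2 0 0 0" --pt "0 -0.2 -0.4 0 0 0" --pt "0 -0.4 -0.6 0 0 0" --pt "0 -0.6 -0.8 0 0 0" --pt "0 -0.6 -0.95 0 0 0" --pt "0 -0.6 -0.95 0 0 0" --fingers -0.2

```text
clock: 13.4
tool_pos: [0.4885, -0.1707, 0.2237]
orientation: [-179.7, 0.9, -172.3]
force: [0.7, 0.3, -1.2]
opening: 0.0347
```

```bash
python3 -c "
from mv import *
here()
for n in ['wrist','side','scene']: snap(n,n+'7')
crop('scene7',205,150,315,240,7);crop('side7',220,140,330,235,7)"
```

```text
t 13.4 vice [-0.1239 -0.0647  0.2237] rpy [-179.7    0.9 -172.3] F [ 0.7  0.3 -1.2] op 0.0347
```

View pics/scene7_c205_150.png

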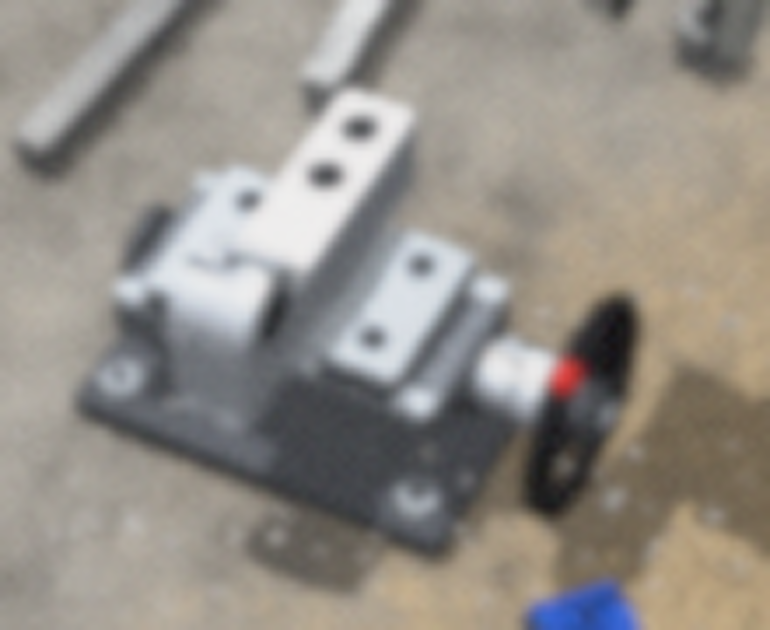

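View pics/side7_c220_140.png

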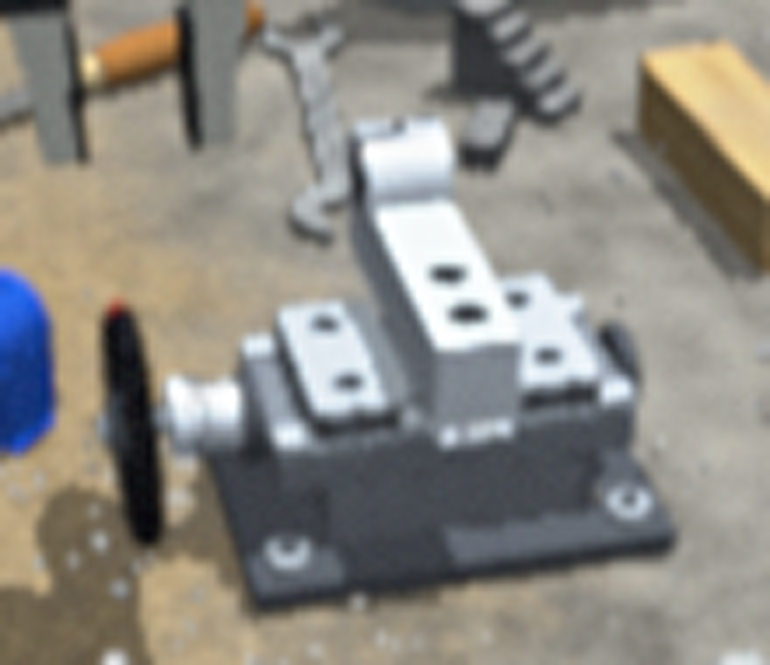

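View pics/wrist7.png

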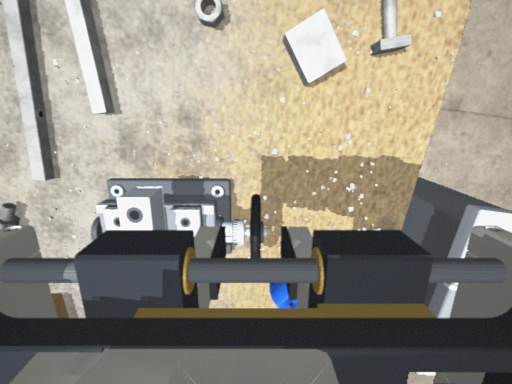

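Mark is back at its starting pixel (crop (568,377), (117,305)) and both jaws stand clear of the foot. Next I refine the block's position along the jaws.

```bash
python3 - <<'E'
from h import *
import re
exec(open('fit.py').read().split("print(r.x)")[0])
p=r.x
def vv(X):
    c,s=np.cos(p[2]),np.sin(p[2]);d=X-np.array([p[0],p[1],0]);return np.round([c*d[0]+s*d[1],-s*d[0]+c*d[1],d[2]],4)
for n,s,u in [('lowL',b,(432,350)),('lowR',b,(520,335)),('bossL',b,(372,205)),('bossR',b,(457,202)),('h1',b,(448,273)),('h2',b,(468,313)),('sc h1',a,(361,128)),('sc h2',a,(325,175)),('sc endL',a,(343,90)),('sc endR',a,(412,103)),('sc bossR',a,(300,272)),('sc bossL',a,(235,250))]:
    print(n,vv(atz(s,*pix(s,u),.1225)))
w=load('wrist7')
for u in [(110,200),(163,200)]: print(u)
crop('wrist7',80,170,250,250,4)
E
```

```text
lowL [-0.0202 -0.0705  0.1225]
lowR [ 0.0141 -0.0683  0.1225]
bossL [-0.0165  0.0394  0.1225]
bossR [0.0176 0.0335 0.1225]
h1 [-0.0004 -0.0191  0.1225]
h2 [-0.0006 -0.049   0.1225]
sc h1 [-0.0027 -0.0429  0.1225]
sc h2 [-0.0017 -0.0128  0.1225]
sc endL [ 0.014  -0.059   0.1225]
sc endR [-0.0151 -0.065   0.1225]
sc bossR [-0.0172  0.0381  0.1225]
sc bossL [0.0115 0.0393 0.1225]
(110, 200)
(163, 200)
```

View pics/wrist7_c80_170.png

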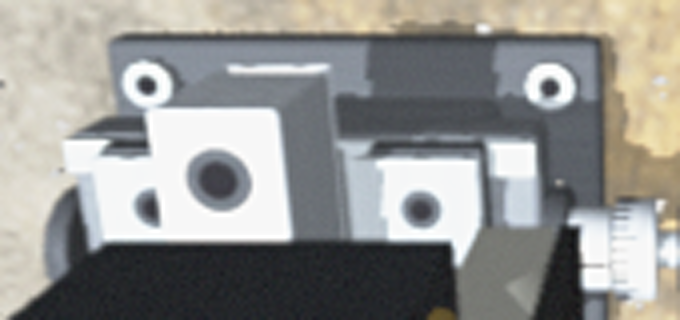

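```bash
python3 - <<'E'
from mv import *
def iv(X):
    c,s=np.cos(V[2]),np.sin(V[2]);d=X-np.array([V[0],V[1],0]);return np.round([c*d[0]+s*d[1],-s*d[0]+c*d[1],d[2]],4)
w=load('wrist7')
def P(x,y):return 80+x/4,170+y/4
for n,u,z in [('endL',(146,107),.1225),('endR',(278,109),.1225),('footend',(330,66),.0825),('hole',(219,180),.1225),('baseL',(110,37),.012),('baseR',(604,40),.012),('wheel',((256-80)*4,(195-170)*4),.06)]:
    print(n,iv(atz(w,*P(*u),z)))
print(-np.array(w['R']).T@w['t'])
for n,z in [('scene7',.1225)]:
    pass
E
```

```text
endL [ 0.0157 -0.0628  0.1225]
endR [-0.0179 -0.0623  0.1225]
footend [-0.0177 -0.0632  0.0825]
hole [-0.0005 -0.0431  0.1225]
baseL [ 0.0853 -0.0553  0.012 ]
baseR [-0.0901 -0.0546  0.012 ]
wheel [-0.1255 -0.0468  0.06  ]
[ 0.49620333 -0.24686677  0.38234659]
```

```bash
python3 -c "
from mv import *
here();row((0,.022,.225));row((0,.022,.125));row((0,.022,.089))"
```

```text
t 13.55 vice [-0.1259 -0.063   0.2197] rpy [-179.8    0.5 -172.2] F [-0.8 -0.6  0.3] op 0.0351
[-0.84, 0.566, -0.03, -0.004, 0.009, 0.0]
[-0.834, 0.569, 0.637, -0.004, 0.009, 0.0]
[-0.832, 0.57, 0.877, -0.004, 0.009, 0.0]
```

Emit:
drive_tool --pt "-0.2 0.14 -0.03 0 0.004 0" --pt "-0.4 0.28 -0.03 -0.004 0.009 0" --pt "-0.6 0.42 -0.03 -0.004 0.009 0" --pt "-0.75 0.53 -0.03 -0.004 0.009 0" --pt "-0.84 0.565 -0.03 -0.004 0.009 0" --pt "-0.84 0.565 -0.03 -0.004 0.009 0" --pt "-0.84 0.565 -0.03 -0.004 0.009 0" --fingers 0.5

```text
clock: 14.25
tool_pos: [0.5989, -0.0683, 0.2239]
orientation: [180.0, -0.2, -172.2]
force: [0.3, 0.4, -0.5]
opening: 0.0652
```

```bash
python3 -c "
from mv import *
here();row((0,.022,.1));row((0,.022,.089))
for n in ['wrist','side','scene']: snap(n,n+'8')
crop('side8',220,90,350,215,6)"
```

```text
t 14.25 vice [-0.0007  0.0219  0.2239] rpy [ 180.    -0.2 -172.2] F [ 0.3  0.4 -0.5] op 0.0652
[-0.007, 0.0, 0.826, 0.0, -0.003, 0.001]
[-0.007, 0.0, 0.899, 0.0, -0.003, 0.001]
```

View pics/side8_c220_90.png

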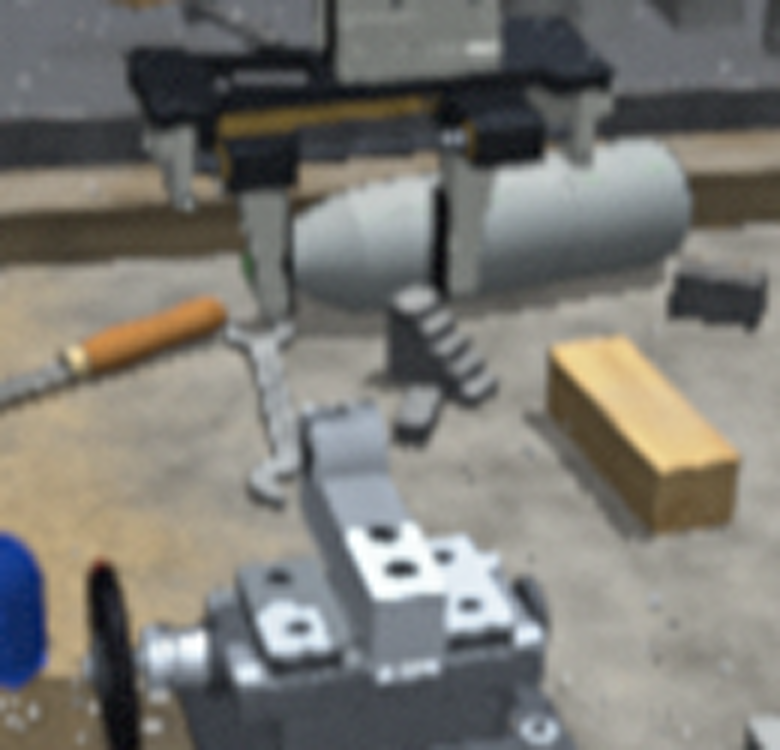

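View pics/wrist8.png

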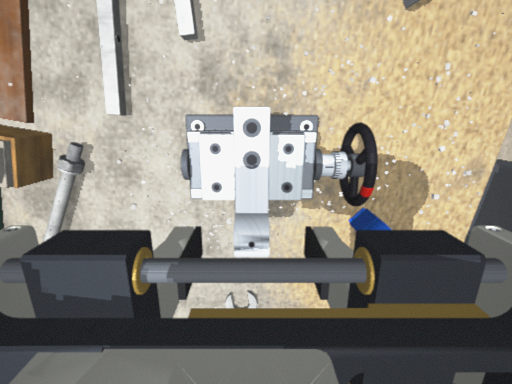

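```bash
python3 - <<'E'
from mv import *
def iv(X):
    c,s=np.cos(V[2]),np.sin(V[2]);d=X-np.array([V[0],V[1],0]);return np.round([c*d[0]+s*d[1],-s*d[0]+c*d[1],d[2]],4)
w=load('wrist8')
for n,u,z in [('endL',(234,107),.1225),('endR',(270,107),.1225),('bar L',(234.5,190),.1225),('bar R',(269.5,190),.1225),('hole',(252,127),.1225),('hole2',(252,160),.1225),('boss',(252,213),.1225),('baseL',(187,115),.012),('baseR',(318,115),.012)]:
    print(n,iv(atz(w,*u,z)))
crop('wrist8',170,90,400,260,3)
E
```

```text
endL [ 0.0161 -0.0619  0.1225]
endR [-0.0169 -0.0619  0.1225]
bar L [0.0171 0.017  0.1225]
bar R [-0.0178  0.017   0.1225]
hole [-0.0004 -0.0441  0.1225]
hole2 [-0.0004 -0.0131  0.1225]
boss [-0.0003  0.0415  0.1225]
baseL [ 0.0851 -0.0545  0.012 ]
baseR [-0.0872 -0.0546  0.012 ]
```

View pics/wrist8_c170_90.png

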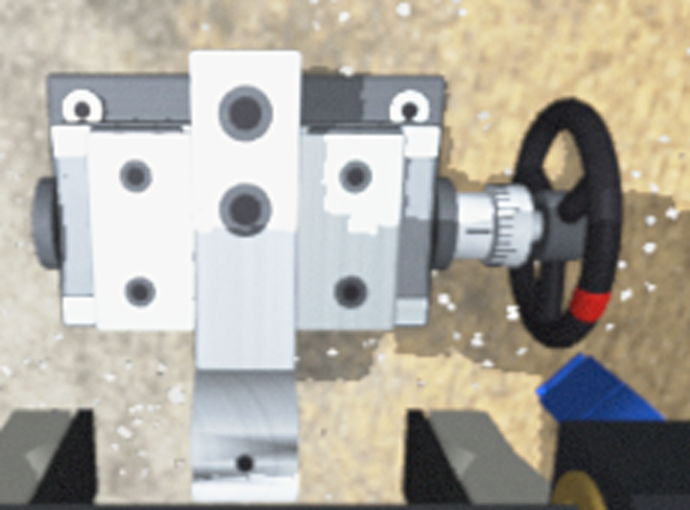

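Wrist crop: bar centred at u≈252, the block's right end at v≈107, boss step at v≈213, which gives a balance point of y≈0.024 in the vice frame. Going down there.

Emit:
drive_tool --pt "-0.002 0.013 0.25 0 -0.003 0" --pt "-0.002 0.013 0.5 0 -0.003 0" --pt "-0.002 0.013 0.7 0 -0.003 0" --pt "-0.002 0.013 0.82 0 -0.003 0" --pt "-0.002 0.013 0.88 0 -0.003 0" --pt "-0.002 0.013 0.895 0 -0.003 0" --pt "-0.002 0.013 0.895 0 -0.003 0"

```text
clock: 15.1
tool_pos: [0.5992, -0.0671, 0.0915]
orientation: [180.0, 0.2, -172.3]
force: [0.8, -0.2, 0.4]
opening: 0.0656
```

```bash
python3 -c "
from mv import *
here();row((0,.024,.089))
for n in ['wrist','side','scene']: snap(n,n+'9')
crop('side9',220,90,350,215,6)"
```

```text
t 15.1 vice [-0.0003  0.023   0.0915] rpy [ 180.     0.2 -172.3] F [ 0.8 -0.2  0.4] op 0.0656
[-0.002, 0.006, 0.017, 0.0, 0.003, -0.0]
```

View pics/side9_c220_90.png

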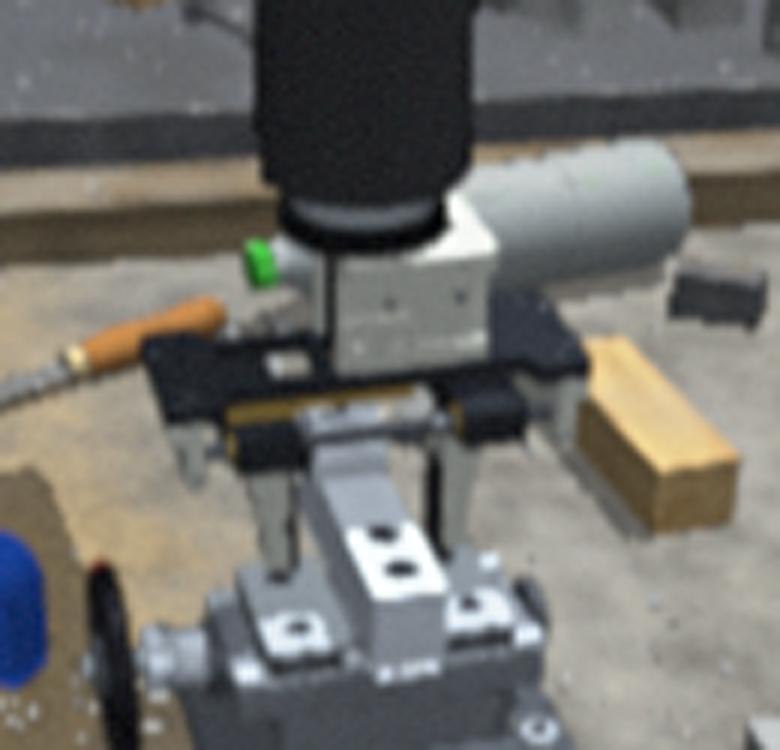

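View pics/wrist9.png

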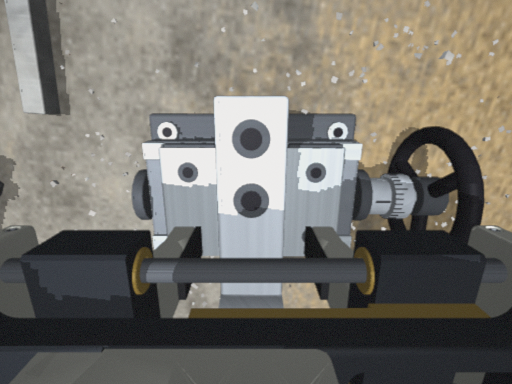

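Fingers straddle the bar beside the boss, with no contact. Closing.

Emit:
drive_tool --pt "0 0.005 0.013 0 0.003 0" --pt "0 0.005 0.013 0 0.003 0" --pt "0 0.005 0.013 0 0.003 0" --pt "0 0.005 0.013 0 0.003 0" --pt "0 0.005 0.013 0 0.003 0" --fingers -1

```text
clock: 15.75
tool_pos: [0.5998, -0.066, 0.0902]
orientation: [180.0, 0.1, -172.2]
force: [0.5, 0.4, 1.8]
opening: 0.0339
```

Emit:
drive_tool --pt "0 0 0 0 0 0" --pt "0 0 0 0 0 0"

```text
clock: 15.95
tool_pos: [0.5998, -0.066, 0.0902]
orientation: [180.0, 0.1, -172.2]
force: [-0.3, 0.3, 0.3]
opening: 0.0338
```

Opening is 33.8 mm, matching the 34 mm bar. Lifting slowly first.

Emit:
drive_tool --pt "0 0 -0.01 0 0 0" --pt "0 0 -0.03 0 0 0" --pt "0 0 -0.06 0 0 0" --pt "0 0 -0.1 0 0 0" --pt "0 0 -0.14 0 0 0" --pt "0 0 -0.18 0 0 0" --pt "0 0 -0.2 0 0 0" --pt "0 0 -0.2 0 0 0"

```text
clock: 16.75
tool_pos: [0.6001, -0.066, 0.121]
orientation: [180.0, 0.2, -172.2]
force: [-0.5, -0.0, -7.1]
opening: 0.0333
```

```bash
python3 -c "
from mv import *
here()
for n in ['wrist','side','scene']: snap(n,n+'10')
crop('side10',220,90,350,215,6)"
```

```text
t 16.75 vice [0.0007 0.024  0.121 ] rpy [ 180.     0.2 -172.2] F [-0.5 -0.  -7.1] op 0.0333
```

View pics/side10_c220_90.png

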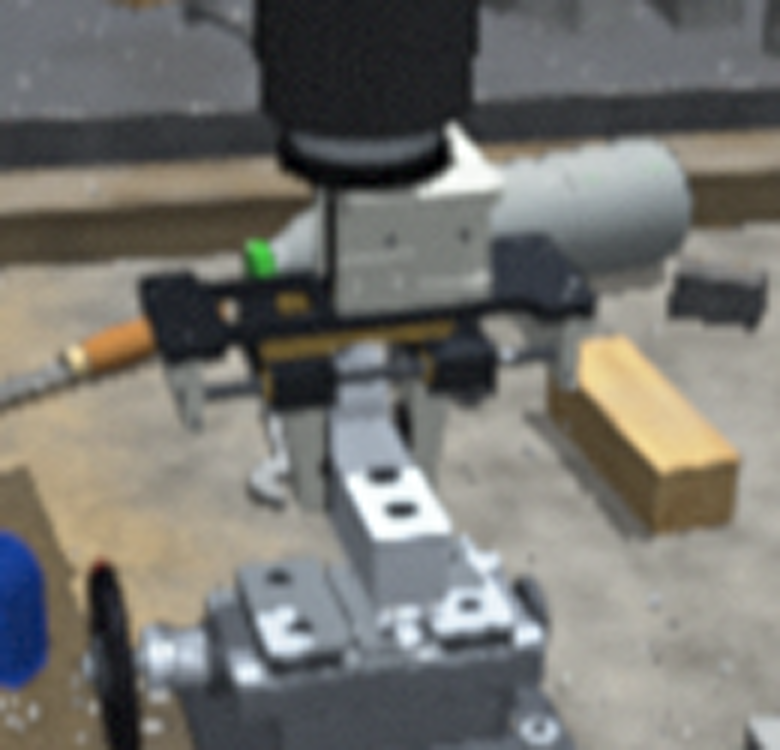

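Block lifted with it, carrying ~7 N and apparently level. Going on to 10 cm.

Emit:
drive_tool --pt "0 0 -0.05 0 0 0" --pt "0 0 -0.12 0 0 0" --pt "0 0 -0.2 0 0 0" --pt "0 0 -0.28 0 0 0" --pt "0 0 -0.36 0 0 0" --pt "0 0 -0.42 0 0 0" --pt "0 0 -0.45 0 0 0" --pt "0 0 -0.465 0 0 0"

```text
clock: 17.7
tool_pos: [0.5995, -0.066, 0.1903]
orientation: [180.0, 0.1, -172.2]
force: [0.1, 0.3, -6.9]
opening: 0.0339
```

Emit:
drive_tool --pt "0 0 0 0 0 0" --pt "0 0 0 0 0 0" --pt "0 0 0 0 0 0" --pt "0 0 0 0 0 0" --pt "0 0 0 0 0 0" --pt "0 0 0 0 0 0"

```text
clock: 18.3
tool_pos: [0.5994, -0.066, 0.1902]
orientation: [180.0, 0.1, -172.2]
force: [-0.6, 0.2, -7.3]
opening: 0.0337
```

```bash
python3 -c "
from mv import *
here()
for n in ['wrist','side','scene']: snap(n,n+'11')
crop('side11',220,60,350,215,5);crop('scene11',190,70,320,240,4)
print(sensors.get_obs()['moment'],sensors.get_obs()['qvel'])"
```

```text
t 18.3 vice [1.000e-04 2.410e-02 1.902e-01] rpy [ 1.800e+02  1.000e-01 -1.722e+02] F [-0.6  0.2 -7.3] op 0.0337
[0.02487767 0.06577441 0.01539986] [ 0.13623602 -0.08485473 -0.01794684  0.063417   -0.03865929 -0.08831696]
```

View pics/side11_c220_60.png

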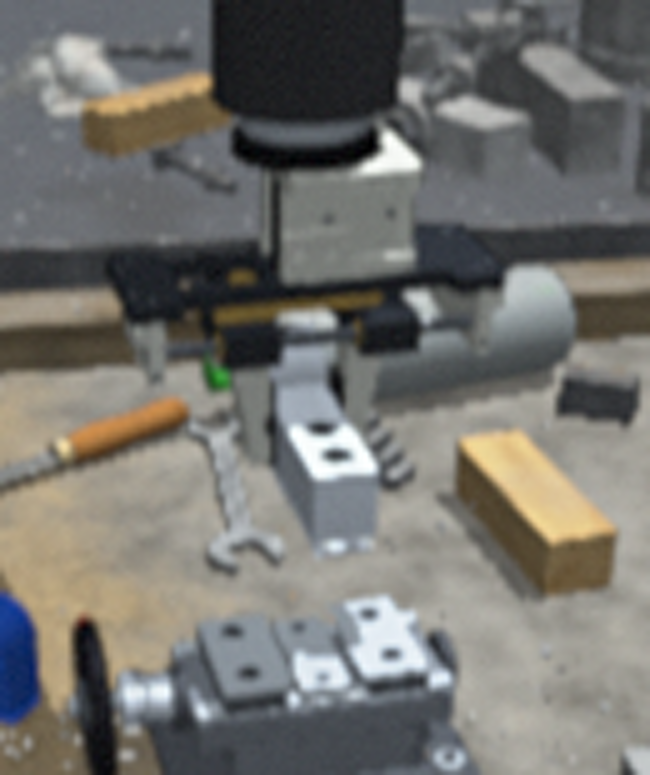

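View pics/scene11_c190_70.png

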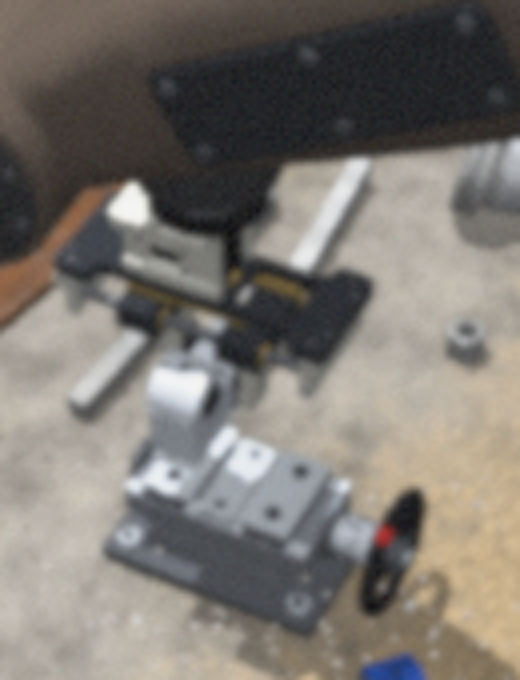

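View pics/wrist11.png

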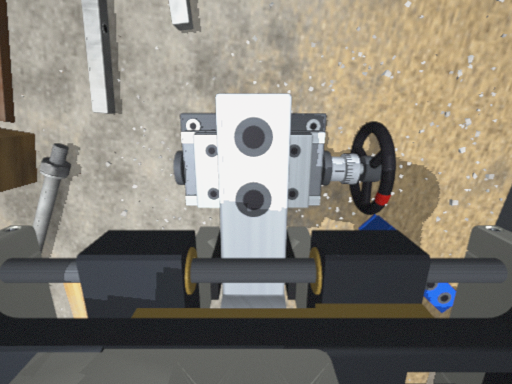

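Height and tilt agree with the grasp: in the wrist view the end and holes sit where a level block would put them. Handing in.

```bash
python3 -c "
from h import *
print(ticket.close_job())
o=sensors.get_obs();print(o['clock'],o['tool_pos'],o['force'],o['opening'])"
```

```text
the job is handed in; nothing more can be done
None
the job is handed in; nothing more can be done
```

I wound the handwheel anticlockwise in five strokes of about 1.26 rad. I then gripped the pillow block beside its boss and lifted it 100 mm straight up. I handed the job in at 18.3 s with the block still held; handing in reports no verdict.

What my last checks showed:
- **Handwheel:** the red mark is back on the same pixels as at the start (scene (286,204), side (237,184)), which is about one full turn. Both jaws stand clear of the seat in the pictures.
- **Grip:** the opening is 33.7 mm on the 34 mm bar, and the wrist carries about 7.3 N, or roughly 0.7 kg.
- **Block:** in the wrist view I saw no tilt or slip since the grip. The tool is within about 0.1° of vertical and turned in line with the jaws. The arm is at rest and there is clear space between foot and seat.
- **Bystanders:** the arm touched none of them as far as I saw, and those visible in the last pictures look unmoved. I did not measure their positions.

One disagreement: the cameras differed by 3 to 6 mm on where the block sat along the jaws. I went mostly by the wrist camera, and the block hung level when lifted.

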